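# Return the refilled tester to the display stand

### The arm

A 6-joint arm with a two-finger parallel gripper is mounted at the origin on the work surface. World frame = base frame: x ahead of the robot, y to its left, z up, the work surface at z = 0. Lengths are in m, angles in rad, forces in N, time in s.
With the tool pointing down it reaches from about 0.35 to 0.975 m from the base axis. Payload 4.9 kg.
Tool frame: the origin (TCP) lies at the very end of the fingers, on their centre line; the grasp point (between the pads) lies ctrl.grip_point_offset behind it (ctrl.grip_point_offset is the distance from the TCP to the grasp point, in m); z points along the fingers, y is the direction in which the jaws open and shut (so a half turn about z gives the same grasp; the last joint's range is limited). The gripper opens to 85 mm and grips with 20 to 120 N. Pads are 22 mm wide; open, the fingers measure 114 mm over their backs; the gripper's body (76 mm by 85 mm) begins 54 mm behind the grasp point. The pads swing forward as they close: fully open they stand 13 mm farther back than shut.
Start: joints at [-1.318, 0.053, 1.613, -0, 1.476, -0.119], TCP at [0.227, -0.582, 0.231] pointing down, gripper open.
Joint ranges: [-3.01, 3.01], [-1.01, 2.22], [0.06, 2.58], [-1.02, 4.17], [0.09, 2.62], [-3.14, 3.14]. Speed limits (rad/s): [2.57, 2.57, 3.14, 3.14, 3.14, 3.14].

### API

Orientations are given as a rotation vector (axis times angle).
In Python, from station import ctrl gives the robot as it stands. The module is installed in compiled form; this text tells all that it offers.
- The arm moves only by the shell command python3 -m creep 'ROWS' [FORCE]. ROWS is JSON, a list of rows, each a list of 5 numbers: the closure in counts, from 0 (fully open) to 255 (shut), then the shift along the tool's x, y, z in mm, then the turn about the tool's z in rad. A call has 1 to 12 rows; each row is the pose to reach, as a shift and turn from the pose commanded when the call began, along the tool's axes at that moment; what a row does not reach only later rows make up. A row lasts 1/12 s, in which the tool goes at most 41.7 mm and 7.16 degrees, less where a joint would pass 70% of its speed; a pose out of reach is approached as far as the arm can. A call with a gripper value outside its range is refused whole. The fingers move at their own pace and stop on an object; FORCE is the grip in N (left out, the last holds). Time passes only in rows, so rows that repeat a pose let the fingers close. It gives the time, the measured TCP pose, the force and the opening at its end, in the units of the state.
- ctrl.get_obs(): the state, without advancing time (a new reading comes with each control period).
- ctrl.get_image(name): name is "side" or "top" or "wrist"; returns the picture (384x512x3 uint8, red, green, blue); there is no depth.
- ctrl.calibration(name): a dict with "fx", "fy", "cx", "cy" (pixels), "R" (3x3) and "t" (3): a world point X has camera coordinates R X + t. Camera axes: x right, y down, z forward; pixel columns grow to the right and rows downward; lengths in m; the calibration is good to about 2 mm. The wrist camera is an equidistant fisheye: a pixel r from the principal point sees the ray r / f radians off the axis. A picture is of the moment at which its call begins: read the wrist's pose just before it. calibration takes no time and is no camera call; for the wrist camera it gives the pose at the moment of the call.
- ctrl.finish_job(): hands the job in, once; it reports no verdict.
Trained networks look in the newest picture that a camera, given by its name, has taken for a name from the list of things; names that differ only in an ending like _2 or _b are one class to them, and where a whole thing is asked for, a point or a joint stands for the part that bears it (a point fixed in the world has none). Each returns a list of dicts, best first, with "conf" (0 to 1); they miss things now and then, are a little off and sometimes report something else, mostly with a low value. They report only what shows in the picture. A call takes as long as a camera call.
- ctrl.boxes_of(camera, label): "rect" ([left, top, width, height] in pixels, round what is visible of it).
- ctrl.outline_of(camera, label): "mask" (384x512 bool, what is visible of it) and "rect" ([left, top, width, height] in pixels, round what is visible of it).
The state is a dict: "t": time; "q": joint angles; "dq": joint speeds; "effort": joint torques, N m; "tool_pos": TCP position; "tool_rot": TCP orientation; "contact_force": force on the tool from outside, world axes, zero at the start; "wrist_torque": the same for the moment, N m; "opening": finger opening in m.
Only numpy, scipy, OpenCV 4.12 (cv2) and the standard library are available. Lean on these libraries where they do the work, as an engineer would, in place of code of your own. Each camera call takes 0.05 s, during which the arm holds its last target. There are 200 camera calls.

### The job

The refilled tester bottle is locked in the low refill dock. Press the dock's catch so that it pops free, draw the tester off, and slide it up the empty track of the sloping display stand until the catch clicks behind it. Leave it locked there on its own, and leave the other goods standing where they are.

Things in the scene. Friction and masses are not known exactly. Their poses are not given: they have to be found in the camera images.
- tester: The tester: a square amber bottle fixed on a black carrier foot, one rigid loose part of 0.12 to 0.24 kg. Origin: centre of the foot's underside; z up the bottle; x the way it is pushed into a track. Foot 80 (x) x 44 (y) x 8 mm thick. The bottle's axis stands at x = -18 mm; round cap, 24 mm wide, from 88 to 104 mm high.
- bottle_grip (a point): Good place to grip the tester: the bottle's axis, 54 mm above the foot's underside, 18 mm behind the tester's origin. The bottle is 34 x 34 mm with flat sides from 32 to 88 mm above the underside; grip it low rather than high (less tipping when pushed), across the tester's y.
- tester_bar (a point): Middle of the top of the cross bar at the front of the tester's foot: bar 18 mm wide, from x = 33 to 39 mm, its top 17 mm above the foot's underside. A track's hook drops behind it.
- dock_rail: Track of the grey refill dock, level and low, where the tester starts (1 to 2 mm short of home). Origin: on the channel floor, 12 mm above the counter, where the tester's origin is when home; x the pushing-in way, y across, z up. Floor 72 mm wide, x = -104 to +110 mm. A spring ejector: with the catch fully pressed the tester pops back by itself to about x = -22 mm and cannot be caught again.
- dock_lips (a point): Middle of the dock's lips, level with their tops, 15 mm above the channel floor. From x = -5 to +25 mm of the track the lips hold the foot down: channel 48 mm wide and 11 mm high under lips 26 mm apart; from x = -5 to -17 mm their lead-in slopes up to 15 mm. The foot can be lifted out once the tester's origin is at x = -58 mm or less of the track.
- dock_mouth (a point): Floor of the dock track's open mouth, 60 mm before its origin. Behind the lips there are only low side guides, 9 mm high, open above, flaring from about 48 to 65 mm apart, and at x = -104 mm a low end lip, 6 mm high: the foot meets it when the tester's origin is at x = -64 mm. The track is smooth (friction about 0.25).
- dock_catch_pad (a point): Centre of the top of the black square press pad (26 x 26 mm) of the dock's catch, 97 mm beyond the dock track's origin along x and 30 mm above its channel floor (42 mm above the counter). It is pushed straight down 8 to 9 mm, which takes up to about 10 N, then meets a solid stop; hold it down for half a second while the tester pops back.
- dock_catch (a joint): Angle of the dock's catch, a steel rocker: 0 = hook down, locked; 0.27 rad = pad fully pressed, hook raised; above about 0.2 rad the tester is freed. A spring returns it.
- stand_rail: Track of the white sloping display stand, empty at the start. Same shape, sizes, axes and catch as the dock's track, but tilted 28 degrees: x points away from the robot and up the slope, z is normal to the slope. Origin: on the channel floor, where the tester's origin is when fully home, 68 mm above the counter. No ejector: a fixed stop halts the tester 0 to 3 mm past the origin.
- stand_lips (a point): Middle of the stand's lips, 10 mm beyond the stand track's origin along x, level with the lip tops, 15 mm off the channel floor; lips as on the dock.
- stand_mouth (a point): Floor of the stand track's open mouth, 60 mm before its origin down the slope; guides and end lip as on the dock. With the tester's origin here the foot can be set down flat on the slope between the guides, then pushed up under the lips; if released here it slides down to the end lip and stays there, flat.
- stand_catch (a joint): Angle of the stand's catch: 0 = hook down. The foot's bar raises it to about 0.2 rad as it passes below (pushing takes 5 to 12 N), and the spring drops it back to 0 with a click as the tester comes home (tester's origin about 2 mm short of the track's origin); push on to the stop to be sure.
- cream_jar: Bystander: round cream jar, 48 mm across, 46 mm tall, standing between the dock and the stand. Origin: centre of its underside.
- lotion_a: Bystander: amber lotion bottle, 48 mm across, 150 mm tall, towards the left (+y) side. Origin: centre of its underside.
- lotion_b: Bystander: white lotion bottle, 52 mm across, 140 mm tall, towards the right (-y) side. Origin: centre of its underside.
- soap_box: Bystander: small cardboard box 60 x 85 x 35 mm, lying beyond the dock and the stand. Origin: centre of its underside.
- balm_tin: Bystander: flat tin, 64 mm across, 25 mm tall, between the dock and the stand, on the robot's side. Origin: centre of its underside.
- pump_bottle: Bystander: amber bottle with a narrow neck, 60 mm across, 130 mm tall, further back on the left (+y) side. Origin: centre of its underside.
- gift_box: Bystander: black box 90 x 90 x 100 mm, further back on the right (-y) side. Origin: centre of its underside.

How it is judged:
By the outcome, as a careful person would: the job done as asked, in the order asked, and still so for the second after the job is handed in, with the robot touching nothing.
It also fails if it takes over 59 s, if anything falls off the work surface, if the arm or the gripper's body presses on something with over 40 N, if the wrist force passes 120 N, or if a joint passes its speed limit or range.

## Working session

There is one attempt and no reset: what is moved stays moved. The work goes in short steps, Python scripts to look and compute and a shell command to move; the robot and the scene stay as the last step left them, time stands still between calls to the robot, and variables do not carry over. Pictures are saved under pics/ and viewed, about 8 in all and at most 12, crops included, and the job is handed in when it is done.

```bash
mkdir -p pics; cat > h.py <<'E'
import numpy as np, cv2
from station import ctrl
from scipy.spatial.transform import Rotation as Rn
def ray(cam,u,v,c=None):
    c=c or ctrl.calibration(cam); R=np.array(c['R']);t=np.array(c['t'])
    x=(u-c['cx'])/c['fx'];y=(v-c['cy'])/c['fy']
    if cam=='wrist':
        r=np.hypot(x,y); d=np.array([x/r*np.sin(r),y/r*np.sin(r),np.cos(r)]) if r>1e-9 else np.array([0,0,1.])
    else: d=np.array([x,y,1.])
    return -R.T@t, R.T@d
def at_z(cam,u,v,z,c=None):
    o,d=ray(cam,u,v,c); return o+d*(z-o[2])/d[2]
def proj(cam,X,c=None):
    c=c or ctrl.calibration(cam); p=np.array(c['R'])@np.array(X)+np.array(c['t'])
    if cam=='wrist':
        r=np.hypot(p[0],p[1]);th=np.arctan2(r,p[2]);return np.array([c['cx']+c['fx']*th*p[0]/r,c['cy']+c['fy']*th*p[1]/r])
    return np.array([c['cx']+c['fx']*p[0]/p[2],c['cy']+c['fy']*p[1]/p[2]])
def save(cam,name,img=None,crop=None,s=1):
    im=ctrl.get_image(cam) if img is None else img
    cv2.imwrite('pics/raw_'+name,im[:,:,::-1])
    if crop: l,t,r,b=crop; im=im[t:b,l:r]
    cv2.imwrite('pics/'+name,cv2.resize(im[:,:,::-1],None,fx=s,fy=s,interpolation=cv2.INTER_CUBIC)); return im
E
python3 - <<'E'
from h import *
np.set_printoptions(precision=4,suppress=True)
o=ctrl.get_obs();print({k:np.round(v,3) for k,v in o.items()},ctrl.grip_point_offset)
ims=[save(c,c+'0.png') for c in('top','side')]
cv2.imwrite('pics/a.png',cv2.resize(ims[0][:,:,::-1],(800,600),interpolation=cv2.INTER_CUBIC))
cv2.imwrite('pics/b.png',cv2.resize(ims[1][:,:,::-1],(800,600),interpolation=cv2.INTER_CUBIC))
for c in('top','side'):
    k=ctrl.calibration(c);R=np.array(k['R']);print(c,-R.T@np.array(k['t']),R[2],k['fx'])
    for l in ('tester','tester_bar','dock_rail','dock_catch_pad','stand_rail','stand_catch','bottle_grip','dock_lips','stand_lips','stand_mouth'):
        print(l,[(np.round(b['rect'],0).tolist(),round(b['conf'],2)) for b in ctrl.boxes_of(c,l)[:2]])
E
```

```text
{'t': np.float64(0.0), 'q': array([-1.318,  0.053,  1.614, -0.   ,  1.476, -0.119]), 'dq': array([-0.   , -0.   , -0.002,  0.001, -0.001,  0.001]), 'effort': array([  0.   , -39.369, -37.018,  -0.   ,   0.007,   0.   ]), 'tool_pos': array([ 0.227, -0.582,  0.23 ]), 'tool_rot': array([-3.085, -0.58 ,  0.   ]), 'contact_force': array([ 0.282, -0.479,  0.279]), 'wrist_torque': array([-0.032, -0.03 , -0.029]), 'opening': np.float64(0.085)} 0.0187
top [ 0.3816 -0.0134  1.3801] [ 0.1793  0.019  -0.9836] 393.2923114634173
tester [([299.0, 194.0, 19.0, 27.0], 0.69), ([294.0, 176.0, 29.0, 62.0], 0.63)]
tester_bar [([132.0, 179.0, 27.0, 22.0], 0.58), ([301.0, 196.0, 16.0, 20.0], 0.55)]
dock_rail [([292.0, 172.0, 34.0, 66.0], 0.79)]
dock_catch_pad [([300.0, 176.0, 9.0, 26.0], 0.67)]
stand_rail [([191.0, 154.0, 31.0, 68.0], 0.69)]
stand_catch [([195.0, 160.0, 13.0, 29.0], 0.56)]
bottle_grip [([301.0, 203.0, 18.0, 12.0], 0.74)]
dock_lips [([291.0, 175.0, 31.0, 61.0], 0.59), ([192.0, 157.0, 32.0, 64.0], 0.34)]
stand_lips [([192.0, 156.0, 32.0, 62.0], 0.71)]
stand_mouth [([192.0, 157.0, 34.0, 63.0], 0.61), ([128.0, 231.0, 26.0, 14.0], 0.4)]
side [0.4152 0.7243 0.8984] [ 0.1822 -0.6493 -0.7384] 369.96492105841696
tester [([273.0, 163.0, 30.0, 22.0], 0.6)]
tester_bar [([276.0, 162.0, 26.0, 28.0], 0.63), ([276.0, 114.0, 26.0, 31.0], 0.32)]
dock_rail [([256.0, 175.0, 66.0, 21.0], 0.81)]
dock_catch_pad []
stand_rail [([200.0, 222.0, 78.0, 52.0], 0.82)]
stand_catch [([208.0, 224.0, 36.0, 21.0], 0.53)]
bottle_grip [([278.0, 162.0, 26.0, 29.0], 0.76), ([275.0, 210.0, 17.0, 18.0], 0.31)]
dock_lips [([253.0, 171.0, 69.0, 28.0], 0.69)]
stand_lips [([200.0, 221.0, 74.0, 56.0], 0.96)]
stand_mouth [([201.0, 224.0, 78.0, 51.0], 0.86), ([324.0, 121.0, 14.0, 38.0], 0.72)]
```

View pics/a.png

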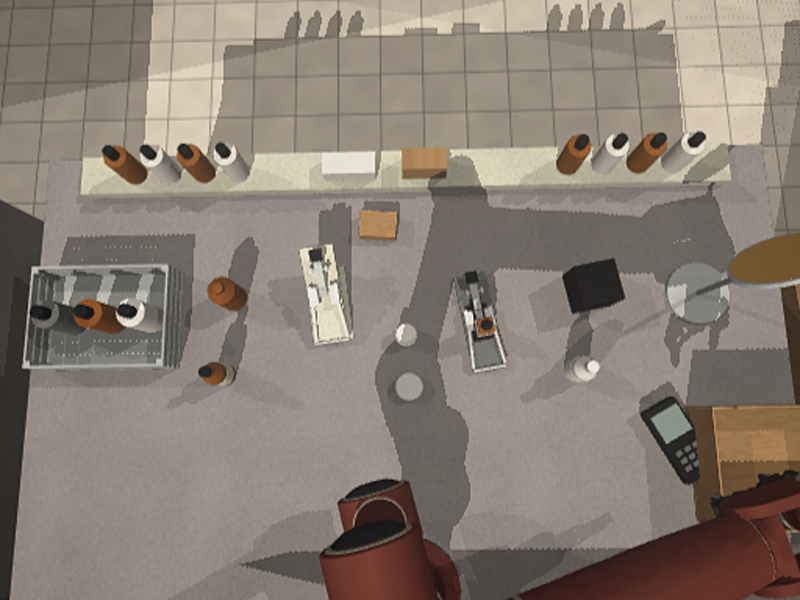

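View pics/b.png

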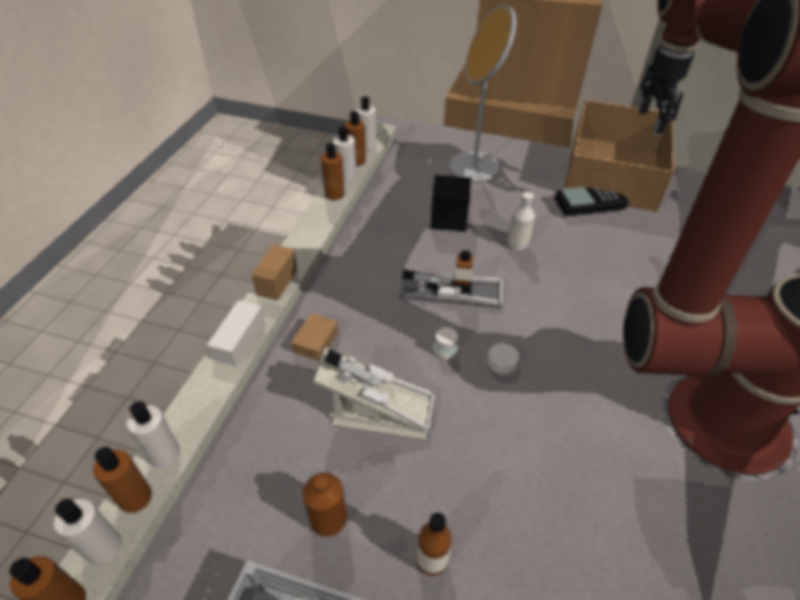

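Top view: the dock lies at about (458–506, 270–372) with its pad at (471,276) and the tester's cap at (487,326). The stand is at (300–353, 244–345) with its pad at (318,254), and the jar and tin are between them. The side view agrees.

```bash
python3 - <<'E'
from h import *
np.set_printoptions(precision=4,suppress=True)
f=.64
def P(c,u,v,z): return at_z(c,u*f,v*f,z)
pd=P('top',471,276,.042); ml=P('top',488,369,.016); cap=P('top',487,326,.116)
print('dock',pd,ml,np.linalg.norm(pd[:2]-ml[:2]),np.degrees(np.arctan2(*(pd-ml)[[1,0]])),'cap',cap)
# stand: x=97,z=30 -> height .068+.097*sin28+.03*cos28 ; x=-104,z=6
s,c=np.sin(np.radians(28)),np.cos(np.radians(28))
zp=.068+.097*s+.03*c; zm=.068-.104*s+.004*c
sp=P('top',318,254,zp); sm=P('top',334,342,zm)
print('stand',zp,zm,sp,sm,np.linalg.norm((sp-sm)[:2]),.201*c-.026*s,np.degrees(np.arctan2(*(sp-sm)[[1,0]])))
print('side: dockpad',P('side',409,276,.042),'standpad',P('side',333,358,zp),'cap',P('side',465,255,.116))
o=ctrl.get_obs(); print(Rn.from_rotvec(o['tool_rot']).as_matrix())
for n in ['cream_jar','balm_tin','soap_box','lotion_a','lotion_b','pump_bottle','gift_box']:
    b=ctrl.boxes_of('top',n)
    print(n,[(np.round(q['rect']).tolist(),round(q['conf'],2),at_z('top',q['rect'][0]+q['rect'][2]/2,q['rect'][1]+q['rect'][3]/2,.03)[:2]) for q in b[:2]])
E
```

```text
dock [ 0.6594 -0.1509  0.042 ] [ 0.4552 -0.183   0.016 ] 0.20671144700141625 8.954721485449191 cap [ 0.538  -0.1723  0.116 ]
stand 0.14002716937599924 0.022706747841703075 [0.6923 0.1751 0.14  ] [0.5202 0.1558 0.0227] 0.1732134923382107 0.1652662055322112 6.376630678336312
side: dockpad [ 0.6512 -0.1429  0.042 ] standpad [0.688  0.1843 0.14  ] cap [ 0.5401 -0.1626  0.116 ]
[[ 0.9317  0.3633  0.    ]
 [ 0.3633 -0.9317  0.    ]
 [ 0.     -0.     -1.    ]]
cream_jar [([254.0, 210.0, 11.0, 11.0], 0.59, array([ 0.5263, -0.0038]))]
balm_tin [([256.0, 236.0, 17.0, 20.0], 0.49, array([ 0.4219, -0.0173])), ([231.0, 137.0, 24.0, 16.0], 0.47, array([0.7814, 0.0503]))]
soap_box [([230.0, 134.0, 25.0, 20.0], 0.83, array([0.7836, 0.051 ]))]
lotion_a [([360.0, 230.0, 24.0, 16.0], 0.76, array([ 0.4471, -0.3844])), ([130.0, 232.0, 25.0, 18.0], 0.74, array([0.4502, 0.4016]))]
lotion_b [([360.0, 230.0, 24.0, 16.0], 0.76, array([ 0.4471, -0.3844])), ([130.0, 232.0, 25.0, 18.0], 0.74, array([0.4502, 0.4016]))]
pump_bottle []
gift_box [([360.0, 167.0, 40.0, 36.0], 0.71, array([ 0.6256, -0.4211]))]
```

```bash
python3 -m creep '[[0,15,-8,0,0.05],[0,50,-25,0,0.1],[0,90,-45,0,0.215],[0,128,-64,0,0.215],[0,165,-82,0,0.215],[0,203,-100,0,0.215],[0,240,-119,0,0.215],[0,278,-138,0,0.215],[0,315,-156,0,0.215],[0,353,-175,0,0.215],[0,390,-193,0,0.215],[0,428,-212,0,0.215]]' && python3 - <<'E'
from h import *
o=ctrl.get_obs();print(o['tool_pos'],Rn.from_rotvec(o['tool_rot']).as_matrix()[:,0])
E
```

```text
t: 2.45
tool_pos: [0.5465, -0.2312, 0.2316]
tool_rot: [3.131, 0.246, 0.001]
contact_force: [-0.2, -0.5, 0.4]
opening: 0.0854
[ 0.54654012 -0.23124822  0.23158439] [9.87717149e-01 1.56251717e-01 4.83879835e-04]
```

```bash
python3 -m creep '[[0,25,-25,0,0],[0,50,-50,0,0],[0,65,-67,0,0],[0,65,-67,0,0]]' && python3 - <<'E'
from h import *
c=ctrl.calibration('wrist');R=np.array(c['R']);print(-R.T@np.array(c['t']),R[2],c['fx'])
im=save('wrist','w1.png',s=1.5)
print(ctrl.get_obs()['tool_pos'])
for n,X in dict(pad=(.655,-.147,.042),cap=(.539,-.168,.116),mouth=(.455,-.18,.015)).items(): print(n,proj('wrist',X,c)*1.5)
import json;json.dump({k:np.array(v).tolist() for k,v in c.items()},open('w1.json','w'))
E
```

```text
t: 2.78
tool_pos: [0.601, -0.1529, 0.2312]
tool_rot: [-3.13, -0.254, -0.001]
contact_force: [0.0, -0.9, -0.1]
opening: 0.0856
[ 0.67592979 -0.14075179  0.37484807] [-0.28809488 -0.0446191  -0.9565618 ] 297.3186396354542
[ 0.59989833 -0.15488309  0.23114745]
pad [380.76094791 181.33931466]
cap [384.39788376 372.83425071]
mouth [380.3579474 400.9944101]
```

View pics/w1.png

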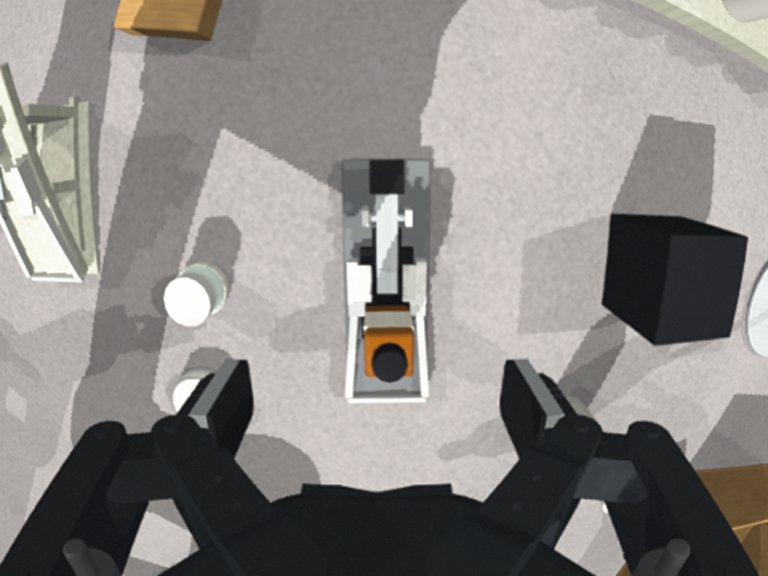

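The wrist view shows the pad centred at (387,177), the cap at (389,362) and the mouth end lip from (348,400) to (428,400). The dock is aligned with the tool's x.

```bash
python3 - <<'E'
from h import *
import json
np.set_printoptions(precision=4,suppress=True)
c=json.load(open('w1.json'))
P=lambda u,v,z:at_z('wrist',u/1.5,v/1.5,z,c)
pd=P(387,177,.042);ml=P(388,399,.018);cap=P(389,362,.116)
print(pd,ml,cap,np.linalg.norm((pd-ml)[:2]),np.degrees(np.arctan2(*(pd-ml)[[1,0]])))
print('backcorners',P(343,160,.03),P(429,160,.03))
a=np.radians(9);x=np.array([np.cos(a),np.sin(a)]);d=cap-pd;print('cap rel pad along,across',d[:2]@x,d[:2]@[-x[1],x[0]])
o=ctrl.get_obs();R=Rn.from_rotvec(o['tool_rot']).as_matrix();print('shift to pad mm',R.T@(pd-o['tool_pos'])*1000,o['tool_pos'])
E
```

```text
[ 0.659 -0.151  0.042] [ 0.4601 -0.1863  0.018 ] [ 0.5474 -0.1696  0.116 ] 0.20192548212112107 10.067079732519657
backcorners [ 0.6661 -0.116   0.03  ] [ 0.6769 -0.181   0.03  ]
cap rel pad along,across -0.11312104646931069 -0.0008824373596383528
shift to pad mm [ 58.9771   5.644  189.1293] [ 0.5999 -0.1549  0.2311]
```

```bash
python3 -m creep '[[255,15,2,20,0],[255,35,4,50,-0.01],[255,55,6,80,-0.01],[255,59,6,110,-0.01],[255,59,6,140,-0.01],[255,59,6,160,-0.01],[255,59,6,172,-0.01],[255,59,6,180,-0.01],[255,59,6,180,-0.01],[255,59,6,180,-0.01]]' 40 && python3 - <<'E'
from h import *
import json
o=ctrl.get_obs();print(o['tool_pos'])
c=ctrl.calibration('wrist')
im=save('wrist','w2.png',crop=(160,60,360,300),s=2.4)
json.dump({k:np.array(v).tolist() for k,v in c.items()},open('w2.json','w'))
E
```

```text
t: 3.67
tool_pos: [0.6588, -0.1542, 0.0525]
tool_rot: [3.13, 0.261, 0.002]
contact_force: [0.9, -0.4, 0.1]
opening: 0.0001
[ 0.6587926  -0.15418551  0.0524522 ]
```

View pics/w2.png

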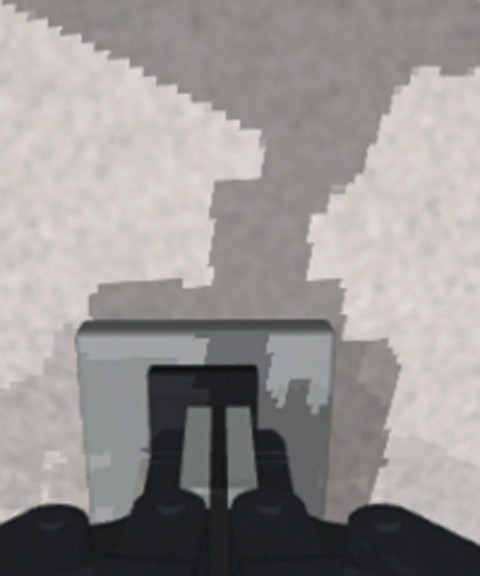

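Fingertips (217,407) sit about 3 mm right of the pad's centreline (148–258, far edge at row 366), still over the pad. I'll shift them and press.

```bash
python3 -m creep '[[255,0,-3,5,0],[255,0,-3,9,0],[255,0,-3,12,0],[255,0,-3,14,0],[255,0,-3,16,0],[255,0,-3,17,0],[255,0,-3,18,0],[255,0,-3,18,0],[255,0,-3,18,0]]'
```

```text
t: 4.47
tool_pos: [0.6608, -0.1504, 0.0357]
tool_rot: [3.13, 0.262, 0.011]
contact_force: [5.7, 1.8, 5.6]
opening: 0.0004
```

```bash
python3 -m creep '[[255,0,0,1,0],[255,0,0,2,0],[255,0,0,3,0],[255,0,0,3,0],[255,0,0,3,0],[255,0,0,3,0],[255,0,0,3,0],[255,0,0,3,0]]'
```

```text
t: 5.13
tool_pos: [0.6613, -0.1504, 0.0346]
tool_rot: [3.129, 0.262, 0.012]
contact_force: [2.4, 4.2, 11.5]
opening: -0.0002
```

```bash
python3 -m creep '[[255,0,0,1,0],[255,0,0,2,0],[255,0,0,3,0],[255,0,0,3,0],[255,0,0,3,0],[255,0,0,3,0],[255,0,0,3,0]]' && python3 - <<'E'
from h import *
print([(np.round(b['rect'],0).tolist(),round(b['conf'],2)) for b in (ctrl.get_image('side'),ctrl.boxes_of('side','tester'))[1][:2]],[(np.round(b['rect'],0).tolist(),round(b['conf'],2)) for b in ctrl.boxes_of('side','bottle_grip')[:2]])
save('side','s1.png',crop=(230,130,350,220),s=5)
E
```

```text
t: 5.72
tool_pos: [0.6616, -0.1505, 0.0339]
tool_rot: [3.129, 0.262, 0.011]
contact_force: [-1.4, 5.5, 21.0]
opening: 0.0002
[([283.0, 165.0, 25.0, 22.0], 0.82), ([188.0, 200.0, 26.0, 33.0], 0.18)] [([286.0, 161.0, 26.0, 32.0], 0.54)]
```

View pics/s1.png

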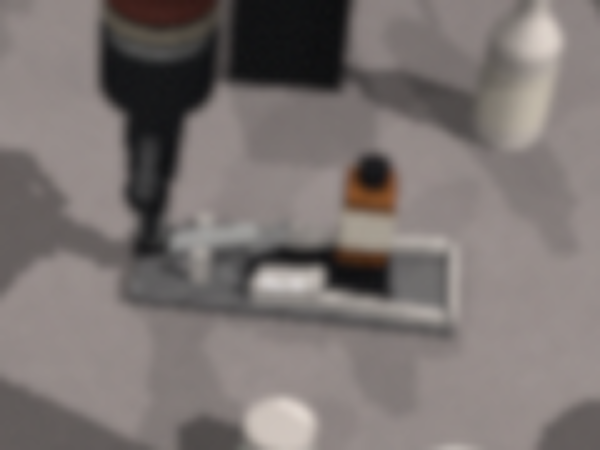

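The side view shows the tester popped back, about 25 mm clear of the lips, with the pad at its stop (21 N). Next I lift off, move over the bottle and look.

```bash
python3 -m creep '[[255,0,0,-8,0],[255,0,0,-30,0],[200,0,0,-65,0],[100,-20,0,-100,0],[0,-50,0,-130,0],[0,-85,0,-140,0],[0,-120,0,-140,0],[0,-140,0,-140,0],[0,-140,0,-140,0]]' && python3 - <<'E'
from h import *
import json
o=ctrl.get_obs();print(o['tool_pos'])
c=ctrl.calibration('wrist')
im=save('wrist','w3.png',crop=(100,80,420,320),s=2.4)
json.dump({k:np.array(v).tolist() for k,v in c.items()},open('w3.json','w'))
np.set_printoptions(precision=4,suppress=True)
print(o['tool_rot'],[(np.round(b['rect'],1).tolist(),round(b['conf'],2)) for b in ctrl.boxes_of('wrist','bottle_grip')[:2]])
E
```

```text
t: 6.67
tool_pos: [0.516, -0.1739, 0.1665]
tool_rot: [-3.131, -0.259, 0.005]
contact_force: [0.0, -0.4, -0.3]
opening: 0.0835
[ 0.51602386 -0.17393051  0.16650451]
[-3.1306 -0.2589  0.0052] [([225.5, 111.8, 49.8, 105.0], 0.9), ([382.2, 229.6, 82.9, 84.0], 0.31)]
```

View pics/w3.png

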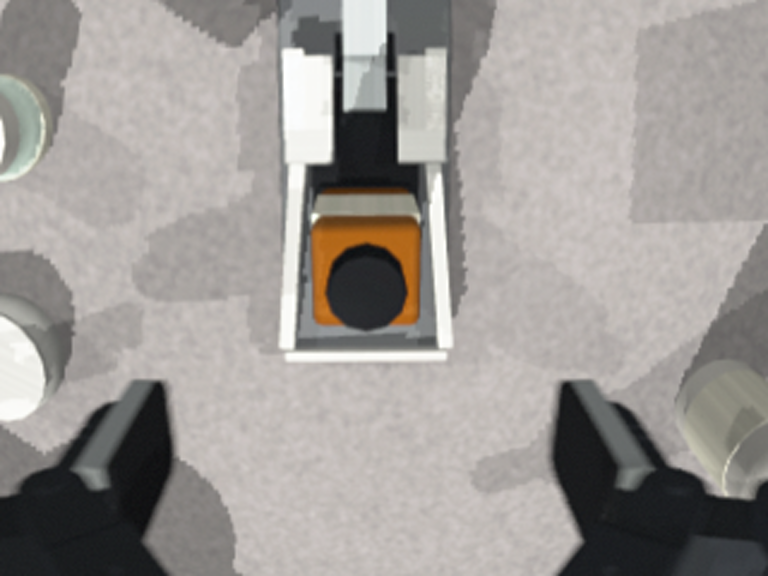

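Wrist view: cap centre at about (366,284), shoulder square 312–420 × 217–325, end lip at row 355. The tester is square in the channel and sits between the open fingers.

```bash
python3 - <<'E'
from h import *
import json
np.set_printoptions(precision=4,suppress=True)
c=json.load(open('w3.json'))
P=lambda u,v,z:at_z('wrist',100+u/2.4,80+v/2.4,z,c)
cap=P(366,284,.116);sh=P(366,271,.100);lip=P(366,355,.018);lipl=P(286,355,.018);lipr=P(447,355,.018)
print(cap,sh,lip,lipl,lipr)
print('lip yaw',np.degrees(np.arctan2(-(lipl-lipr)[0],(lipl-lipr)[1])))
o=ctrl.get_obs();R=Rn.from_rotvec(o['tool_rot']).as_matrix()
for X in(cap,sh,lip):print('tool mm',R.T@(X-o['tool_pos'])*1000)
print(o['tool_pos'],np.degrees(np.arctan2(R[1,0],R[0,0])))
E
```

```text
[ 0.5263 -0.1731  0.116 ] [ 0.5251 -0.1734  0.1   ] [ 0.4601 -0.1847  0.018 ] [ 0.454  -0.1492  0.018 ] [ 0.4658 -0.2208  0.018 ]
lip yaw 9.41054572377039
tool mm [ 7.4107  0.6148 50.8824]
tool mm [ 6.1936  0.6894 66.8832]
tool mm [-59.7338   1.0912 148.9303]
[ 0.5189 -0.1738  0.1669] 9.507597971432979
```

```bash
python3 -m creep '[[0,6,1,20,0],[0,6,1,50,0],[0,6,1,80,0],[0,6,1,105,0],[0,6,1,117,0],[0,6,1,120,0],[150,6,1,120,0],[255,6,1,120,0],[255,6,1,120,0],[255,6,1,120,0],[255,6,1,120,0],[255,6,1,120,0]]' 40
```

```text
t: 7.77
tool_pos: [0.5272, -0.1743, 0.0493]
tool_rot: [3.129, 0.262, 0.005]
contact_force: [-1.9, 0.4, 5.6]
opening: 0.0335
```

```bash
python3 -m creep '[[255,-4,0,0,0],[255,-12,0,0,0],[255,-20,0,0,0],[255,-28,0,0,0],[255,-34,0,0,0],[255,-38,0,0,0],[255,-39,0,0,0],[255,-39,0,0,0]]'
```

```text
t: 8.43
tool_pos: [0.4884, -0.1811, 0.0493]
tool_rot: [3.129, 0.261, 0.006]
contact_force: [2.3, -0.2, 8.3]
opening: 0.0342
```

```bash
python3 -m creep '[[255,0,0,-4,0],[255,0,0,-10,0],[255,0,0,-20,0],[255,0,0,-40,0],[255,0,0,-70,0],[255,0,-10,-100,0],[255,4,-35,-125,0],[255,6,-65,-135,0.02],[255,8,-95,-140,0.04],[255,10,-125,-140,0.05],[255,12,-155,-140,0.05],[255,14,-180,-140,0.05]]' && python3 -m creep '[[255,3,-30,0,0],[255,6,-60,0,0],[255,8,-90,0,0],[255,10,-120,0,0],[255,11,-135,0,0],[255,11,-140,0,0],[255,11,-140,0,0],[255,11,-140,0,0]]' && python3 - <<'E'
from h import *
import json
c=ctrl.calibration('wrist')
im=save('wrist','w4.png',crop=(90,50,430,305),s=2.35)
json.dump({k:np.array(v).tolist() for k,v in c.items()},open('w4.json','w'))
np.set_printoptions(precision=4,suppress=True)
o=ctrl.get_obs();print(o['tool_pos'],o['contact_force'])
E
```

```text
t: 9.43
tool_pos: [0.4694, 0.0013, 0.1867]
tool_rot: [-3.136, -0.184, 0.005]
contact_force: [-0.2, -0.1, -2.9]
opening: 0.0336
t: 10.1
tool_pos: [0.4653, 0.1393, 0.1868]
tool_rot: [3.135, 0.184, -0.003]
contact_force: [-0.2, -0.1, -2.8]
opening: 0.0333
[0.4655 0.139  0.1869] [-0.477  -0.161  -0.8681]
```

View pics/w4.png

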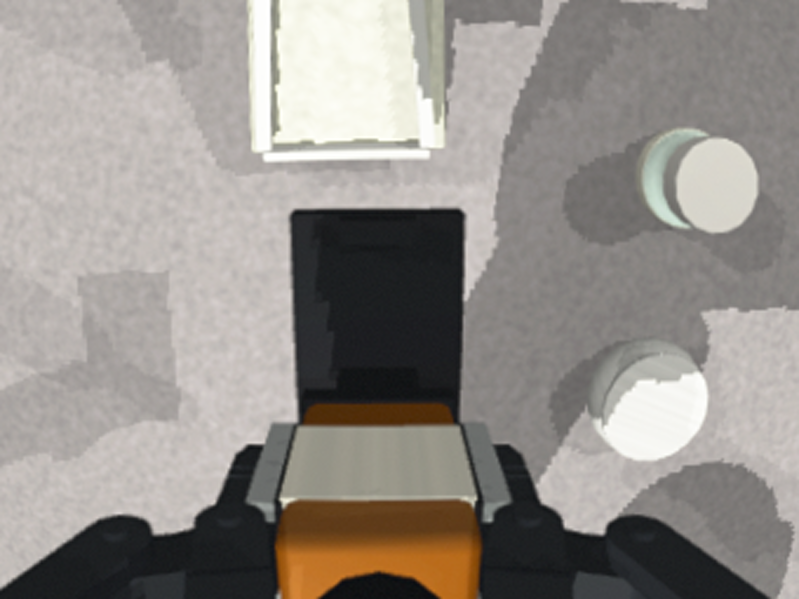

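The tester is held level, its foot front edge at (292–464, 210). The stand's end lip runs from (264,155) to (430,153), with the jar and tin to the right and clear. I'll measure the upper part of the same picture.

```bash
python3 - <<'E'
import cv2
im=cv2.imread('pics/raw_w4.png')[0:140,150:350]
cv2.imwrite('pics/w4b.png',cv2.resize(im,None,fx=4,fy=4,interpolation=cv2.INTER_CUBIC))
E
```

```text
(no output)
```

View pics/w4b.png

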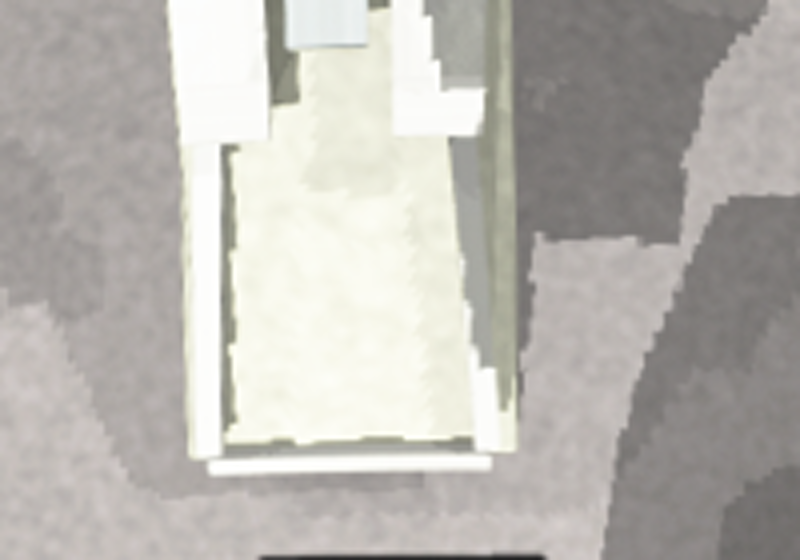

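Lip lead-in front edges are at (182–268,140) and (395–484,133), the gap centre at (331,137). The end lip runs (208,462)–(492,458).

```bash
python3 - <<'E'
from h import *
import json
np.set_printoptions(precision=4,suppress=True)
c=json.load(open('w4.json'))
P=lambda u,v,z:at_z('wrist',150+u/4,v/4,z,c)
S,C=np.sin(np.radians(28)),np.cos(np.radians(28))
Z=lambda s,n:.068+s*S+n*C
H=lambda s,n:s*C-n*S
l=P(208,462,Z(-.104,.006));r=P(492,458,Z(-.104,.006));m=(l+r)/2
a=P(268,140,Z(-.017,.015));b=P(394,134,Z(-.017,.015));g=(a+b)/2
al=P(182,142,Z(-.017,.015));br=P(484,134,Z(-.017,.015))
print('lip',l,r,np.linalg.norm(l-r),'lips gap',a,b,np.linalg.norm(a-b),al,br,np.linalg.norm(al-br))
d=(g-m)[:2];print('axis yaw',np.degrees(np.arctan2(d[1],d[0])),'len',np.linalg.norm(d),'expect',H(-.017,.015)-H(-.104,.006))
for p,q in((l,r),(a,b),(al,br)):
  e=(p-q);print('cross yaw',np.degrees(np.arctan2(-e[0],e[1])))
yaw=np.radians(6.8);x=np.array([np.cos(yaw),np.sin(yaw)])
print('origin est',m[:2]-H(-.104,.006)*x,g[:2]-H(-.017,.015)*x)
o=ctrl.get_obs();R=Rn.from_rotvec(o['tool_rot']).as_matrix();print(np.degrees(np.arctan2(R[1,0],R[0,0])))
# foot check: front edge in picture w4 crop
f=at_z('wrist',90+378/2.35,50+210/2.35,o['tool_pos'][2]-.0373+.008,c);print('foot front in tool',R.T@(f-o['tool_pos']))
E
```

```text
lip [0.5209 0.1965 0.0245] [0.5298 0.1242 0.0245] 0.07280322771369617 lips gap [0.5957 0.1837 0.0733] [0.5996 0.1572 0.0733] 0.02679223570614811 [0.5941 0.2022 0.0733] [0.602  0.1382 0.0733] 0.06446018059792145
axis yaw 7.924362364514975 len 0.0729977085048611 expect 0.07259119651365363
cross yaw 7.044329372157931
cross yaw 8.356976227147939
cross yaw 7.089356856674866
origin est [0.6193 0.1715] [0.6196 0.173 ]
6.648614816631414
foot front in tool [ 0.0536 -0.0006  0.0292]
```

Stand origin is about (0.6195, 0.172) with yaw about 7.3°, consistent from two features. Lip width, gap and length all match to within 1 mm. I'll approach to about 10 mm above contact.

```bash
python3 -m creep '[[255,20,-4,5,0],[255,45,-8,20,-0.011],[255,70,-12,40,-0.011],[255,84,-14,60,-0.011],[255,84,-14,75,-0.011],[255,84,-14,80,-0.011],[255,84,-14,80,-0.011],[255,84,-14,80,-0.011]]' 30
```

```text
t: 10.82
tool_pos: [0.548, 0.1623, 0.1072]
tool_rot: [3.135, 0.198, -0.001]
contact_force: [0.0, 0.8, -2.5]
opening: 0.0336
```

```bash
python3 -m creep '[[255,0,0,4,0],[255,0,0,8,0],[255,0,0,11,0],[255,-1,0,12,0],[255,-2,0,13,0],[255,-2,0,13,0]]' 20
```

```text
t: 11.32
tool_pos: [0.5471, 0.1629, 0.098]
tool_rot: [3.135, 0.199, 0.005]
contact_force: [-7.7, -2.1, 12.4]
opening: 0.0334
```

```bash
python3 -m creep '[[255,-2,0,2,0],[255,-4,0,4,0],[255,-6,0,7,0],[255,-8,0,10,0],[255,-8,0,10,0]]'
```

```text
t: 11.73
tool_pos: [0.5395, 0.1619, 0.0867]
tool_rot: [-3.135, -0.199, -0.007]
contact_force: [-2.0, -0.0, 6.7]
opening: 0.0339
```

```bash
python3 -m creep '[[255,-2,0,3,0],[255,-4,0,6,0],[255,-6,0,9,0],[255,-8,0,12,0],[255,-9,0,15,0],[255,-9,0,15,0]]' && python3 - <<'E'
from h import *
import json
c=ctrl.calibration('wrist')
json.dump({k:np.array(v).tolist() for k,v in c.items()},open('w5.json','w'))
a=save('wrist','w5.png',crop=(150,0,350,240),s=2)
b=save('side','s5.png',crop=(180,170,310,290),s=3)
A=cv2.imread('pics/w5.png');B=cv2.imread('pics/s5.png');h=480
B=cv2.resize(B,(int(B.shape[1]*h/B.shape[0]),h));A=A[:h]
print(A.shape,B.shape);m=np.hstack([A,B]);m=m[:,:];f=800/m.shape[1]
cv2.imwrite('pics/c5.png',cv2.resize(m,None,fx=f,fy=f) if f<1 else m)
E
```

```text
t: 12.23
tool_pos: [0.5296, 0.1607, 0.0705]
tool_rot: [3.135, 0.199, 0.003]
contact_force: [-3.2, -0.8, 4.4]
opening: 0.0334
(480, 400, 3) (480, 520, 3)
```

View pics/c5.png

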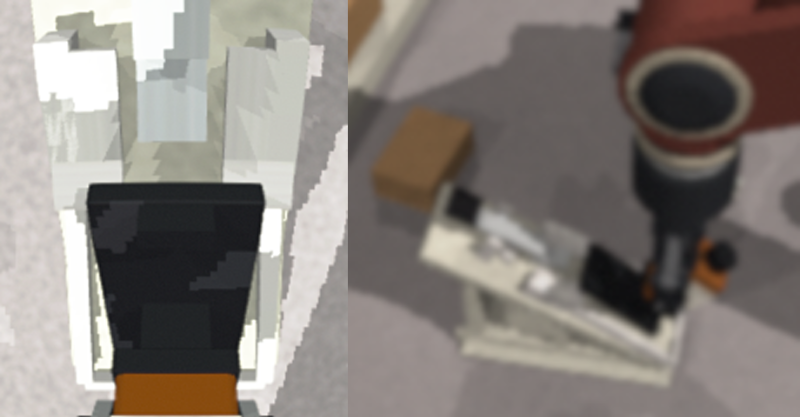

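```bash
python3 - <<'E'
from h import *
import json
np.set_printoptions(precision=4,suppress=True)
c=json.load(open('w5.json'));k=800/920*2
yaw=np.radians(7.3);x=np.array([np.cos(yaw),np.sin(yaw)]);O=np.array([.6195,.1722])
th=np.radians(28);S,C=np.sin(th),np.cos(th)
def stand(X):
    h=(X[:2]-O)@x;w=(X[:2]-O)@[-x[1],x[0]];z=X[2]-.068
    return np.array([h*C+z*S,w,-h*S+z*C])*1000
def pair(a,b,w):
    o,d=ray('wrist',150+a[0]/k,a[1]/k,c);_,e=ray('wrist',150+b[0]/k,b[1]/k,c);n=w/np.linalg.norm(d-e)
    # rays are unit; equal-depth along mean
    return stand(o+n*d),stand(o+n*e)
print('front bottom',pair((90,185),(263,185),.044))
print('front top',pair((88,206),(264,206),.044))
print('foot top at bottle?',pair((115,372),(237,372),.034))
print('lip lead-in outer',pair((50,207),(295,207),.0645))
raw=cv2.imread('pics/raw_w5.png')[60:240,170:330];cv2.imwrite('pics/w5c.png',cv2.resize(raw,None,fx=3.3,fy=3.3,interpolation=cv2.INTER_CUBIC))
E
```

```text
front bottom (array([-7.939 , 21.9113, 20.2001]), array([ -7.9219, -22.0886,  20.2911]))
front top (array([-11.1817,  22.0455,  25.2752]), array([-11.191 , -21.9544,  25.3324]))
foot top at bottle? (array([-53.8474,  17.0752,  42.9879]), array([-53.8498, -16.9248,  43.0273]))
lip lead-in outer (array([-13.9107,  33.1934,  20.5948]), array([-14.2078, -31.3055,  20.3448]))
```

View pics/w5c.png

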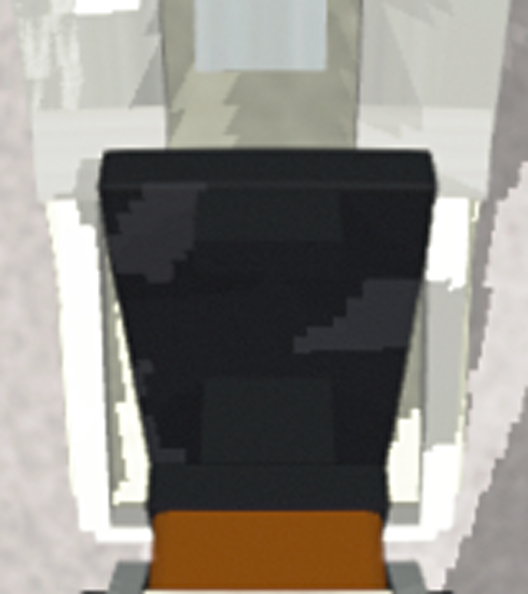

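The foot's nose overlies the lip lead-ins and is pitched a few degrees too far. The fix is to back it down the slope about 8 mm, then press along the slope's normal so the rear contact rotates it flat.

```bash
python3 -m creep '[[255,-2,0,0,0],[255,-5,0,1,0],[255,-8,0,3,0],[255,-8,0,3,0],[255,-7,0,5,0],[255,-6,0,7,0],[255,-5,0,9,0],[255,-5,0,10,0],[255,-5,0,10,0]]' 20 && python3 - <<'E'
from h import *
import json
c=ctrl.calibration('wrist')
json.dump({k:np.array(v).tolist() for k,v in c.items()},open('w6.json','w'))
print(ctrl.get_obs()['tool_pos'])
save('wrist','w6.png',crop=(170,60,330,240),s=3.3)
E
```

```text
t: 13.08
tool_pos: [0.5237, 0.1607, 0.0616]
tool_rot: [3.135, 0.201, -0.005]
contact_force: [-10.3, -1.5, 13.7]
opening: 0.0339
[0.52370912 0.16066586 0.06155729]
```

View pics/w6.png

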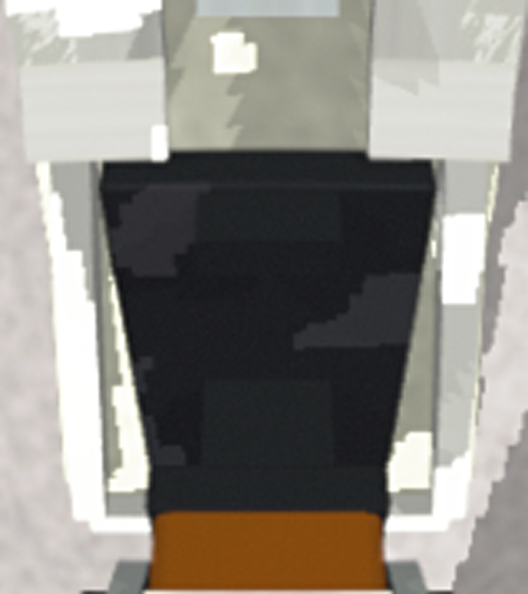

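The nose now shows between and under the lip lead-ins (lip ends at row 160). I'll estimate the pitch by fitting the foot's corners with a known-yaw model.

```bash
cat > fit.py <<'E'
from h import *
import json,sys
from scipy.optimize import least_squares
np.set_printoptions(precision=4,suppress=True)
yaw=np.radians(7.3);O=np.array([.6195,.1722,.068]);th=np.radians(28)
Rs=Rn.from_euler('ZY',[yaw,-th]).as_matrix()   # stand frame in world
def fit(cf,M,U):
    c=json.load(open(cf)) if isinstance(cf,str) else cf
    def res(p):
        R=Rs@Rn.from_euler('y',-p[0]).as_matrix();T=O+Rs@p[1:]
        return np.concatenate([proj('wrist',T+R@m,c)-u for m,u in zip(M,U)])
    r=least_squares(res,[0,-.055,0,.005]);print('pitch over slope deg',np.degrees(r.x[0]),'origin in stand mm',r.x[1:]*1000,'rms px',np.sqrt(np.mean(r.fun**2)))
E
python3 - <<'E'
from fit import *
px=lambda l:[np.array([170+a/3.3,60+b/3.3]) for a,b in l]
M=np.array([[40,22,8],[40,-22,8],[40,22,0],[40,-22,0],[33,9,17],[33,-9,17]])/1000
for v in (187,): fit('w6.json',M,px([(101,v),(435,v),(104,152),(431,152),(197,240),(342,240)]))
M2=np.vstack([M,[[-1,17,32],[-1,-17,32]]])/1; M2[-2:]/=1000
fit('w6.json',M2,px([(101,187),(435,187),(104,152),(431,152),(197,240),(342,240),(153,511),(384,511)]))
fit('w5.json',M2,px([(101,187),(435,187),(104,152),(431,152),(197,240),(342,240),(153,511),(384,511)]))
E
```

```text
pitch over slope deg -13.530794216619771 origin in stand mm [-58.8384   0.762   20.8584] rms px 1.999050808635668
pitch over slope deg -3.4186426717378184 origin in stand mm [-61.0263   0.7473   9.4798] rms px 2.2276052449612185
pitch over slope deg -3.1367278543892527 origin in stand mm [-51.5506  -0.0132  14.7505] rms px 2.227147117838353
```

```bash
python3 -m creep '[[255,0.5,0,1,0],[255,1,0,2,0],[255,1.4,0,3,0],[255,1.4,0,3,0]]' && python3 -m creep '[[255,2,0,-1,0],[255,4,0,-2,0],[255,7,0,-3.5,0],[255,10,0,-5,0],[255,13,0,-6.7,0],[255,13,0,-6.7,0]]' 30
```

```text
t: 13.47
tool_pos: [0.5272, 0.1611, 0.0614]
tool_rot: [3.135, 0.201, 0.002]
contact_force: [-10.1, -2.8, 22.8]
opening: 0.0339
t: 13.97
tool_pos: [0.5372, 0.1625, 0.0634]
tool_rot: [3.135, 0.201, -0.007]
contact_force: [-6.5, -0.8, 6.5]
opening: 0.0337
```

```bash
python3 -m creep '[[255,2,0,-1,0],[255,4,0,-2.1,0],[255,6,0,-3.2,0],[255,8,0,-4.3,0],[255,8,0,-4.3,0]]' 30 && python3 - <<'E'
from fit import *
c=ctrl.calibration('wrist');im=ctrl.get_image('wrist');cv2.imwrite('pics/w7.png',im[:,:,::-1])
json.dump({k:np.array(v).tolist() for k,v in c.items()},open('w7.json','w'))
o=ctrl.get_obs();print(o['tool_pos'],o['contact_force'])
G=o['tool_pos']+[0,0,.02];print('G stand',Rs.T@(G-O)*1000, 'force stand',Rs.T@o['contact_force'])
a=cv2.imread('pics/raw_w6.png').astype(int);b=im[:,:,::-1].astype(int)
# foot/bottle columns: rows of colour change along tool centre column
for n,q in(('w6',a),('w7',b)):
    col=q[60:240,246:262].mean(1); print(n,[ (60+i,col[i].astype(int).tolist()) for i in range(20,165,6)])
E
```

```text
t: 14.38
tool_pos: [0.5446, 0.1635, 0.0674]
tool_rot: [3.135, 0.201, -0.009]
contact_force: [-6.8, -0.6, 5.7]
opening: 0.0332
[0.5446 0.1635 0.0674] [-7.2019 -0.488   4.8885]
G stand [-57.4842   0.8667  52.501 ] force stand [-4.0671  0.4311  7.6991]
w6 [(80, [149, 164, 164]), (86, [143, 158, 158]), (92, [141, 157, 156]), (98, [139, 155, 153]), (104, [126, 140, 139]), (110, [37, 35, 32]), (116, [44, 40, 39]), (122, [36, 34, 31]), (128, [37, 34, 32]), (134, [32, 28, 28]), (140, [32, 29, 28]), (146, [31, 28, 27]), (152, [32, 28, 27]), (158, [32, 29, 28]), (164, [36, 33, 31]), (170, [33, 29, 28]), (176, [36, 34, 32]), (182, [37, 34, 32]), (188, [37, 35, 32]), (194, [37, 35, 32]), (200, [37, 35, 32]), (206, [37, 35, 32]), (212, [37, 34, 33]), (218, [14, 74, 133]), (224, [14, 74, 133])]
w7 [(80, [135, 136, 131]), (86, [162, 164, 158]), (92, [168, 171, 165]), (98, [168, 171, 165]), (104, [168, 171, 166]), (110, [169, 171, 165]), (116, [169, 171, 165]), (122, [36, 34, 32]), (128, [31, 28, 27]), (134, [32, 28, 27]), (140, [28, 26, 24]), (146, [25, 24, 22]), (152, [26, 24, 22]), (158, [27, 25, 23]), (164, [26, 24, 23]), (170, [27, 26, 24]), (176, [27, 26, 24]), (182, [27, 26, 23]), (188, [32, 28, 27]), (194, [32, 29, 28]), (200, [31, 28, 27]), (206, [32, 28, 27]), (212, [30, 27, 27]), (218, [38, 33, 31]), (224, [13, 61, 112])]
```

```bash
python3 -m creep '[[255,3,0,-1.6,0],[255,6,0,-3.2,0],[255,9,0,-4.8,0],[255,12,0,-6.4,0],[255,15,0,-8,0],[255,18,0,-9.6,0],[255,18,0,-9.6,0]]' 30 && python3 - <<'E'
from fit import *
o=ctrl.get_obs();G=o['tool_pos']+[0,0,.02];print('G stand',Rs.T@(G-O)*1000, 'force stand',Rs.T@o['contact_force'])
c=ctrl.calibration('wrist');im=ctrl.get_image('wrist');cv2.imwrite('pics/w8.png',im[:,:,::-1])
col=im[60:240,246:262,0].mean(1).astype(int); print([int(v) for v in col[40::4]])
E
```

```text
t: 15.02
tool_pos: [0.5627, 0.1658, 0.0769]
tool_rot: [3.135, 0.201, -0.008]
contact_force: [-5.8, -1.1, 4.3]
opening: 0.0335
G stand [-36.9465   0.8321  52.3407] force stand [-3.2029 -0.3203  6.6089]
[170, 170, 170, 171, 171, 171, 156, 164, 185, 191, 190, 191, 190, 190, 191, 190, 68, 30, 30, 29, 28, 29, 32, 33, 33, 33, 33, 33, 32, 32, 87, 126, 127, 127, 127]
```

```bash
python3 -m creep '[[255,2,0,-1,0],[255,4,0,-2.1,0],[255,6.5,0,-3.5,0],[255,9,0,-4.8,0],[255,11.5,0,-6.1,0],[255,14,0,-7.4,0],[255,14,0,-7.4,0]]' 50 && python3 - <<'E'
from fit import *
o=ctrl.get_obs();G=o['tool_pos']+[0,0,.02];print('G stand',Rs.T@(G-O)*1000, 'force stand',Rs.T@o['contact_force'])
c=ctrl.calibration('wrist');im=ctrl.get_image('wrist');cv2.imwrite('pics/w9.png',im[:,:,::-1])
col=im[60:240,246:262,0].mean(1).astype(int); print([int(v) for v in col[40::4]])
E
```

```text
t: 15.65
tool_pos: [0.5753, 0.1674, 0.0836]
tool_rot: [3.135, 0.201, -0.013]
contact_force: [-7.0, -0.3, 4.0]
opening: 0.0337
G stand [-22.5478   0.874   52.272 ] force stand [-4.2727  0.5452  6.7619]
[175, 175, 175, 175, 175, 175, 175, 175, 176, 176, 176, 176, 176, 178, 161, 166, 194, 194, 194, 194, 193, 193, 193, 193, 196, 30, 31, 30, 31, 32, 85, 123, 123, 123, 124]
```

```bash
python3 -m creep '[[255,2,0,-1,0],[255,4,0,-2.1,0],[255,6,0,-3.2,0],[255,8,0,-4.3,0],[255,8,0,-4.3,0]]' 60 && python3 - <<'E'
from fit import *
o=ctrl.get_obs();G=o['tool_pos']+[0,0,.02];print('G stand',Rs.T@(G-O)*1000, 'force stand',Rs.T@o['contact_force'])
E
```

```text
t: 16.12
tool_pos: [0.5843, 0.1686, 0.0885]
tool_rot: [3.135, 0.201, -0.009]
contact_force: [-6.0, -0.0, 4.5]
opening: 0.0333
G stand [-12.2531   0.8581  52.3889] force stand [-3.1388  0.7398  6.7538]
```

```bash
python3 -m creep '[[255,1.5,0,-0.8,0],[255,3,0,-1.6,0],[255,4.5,0,-2.4,0],[255,6,0,-3.2,0],[255,6,0,-3.2,0]]' 60 && python3 - <<'E'
from fit import *
o=ctrl.get_obs();G=o['tool_pos']+[0,0,.02];print('G stand',Rs.T@(G-O)*1000, 'force stand',Rs.T@o['contact_force'])
a=ctrl.get_image('wrist');cv2.imwrite('pics/w10.png',a[:,:,::-1])
b=ctrl.get_image('side');cv2.imwrite('pics/s10.png',b[:,:,::-1])
for l in('stand_catch','tester','bottle_grip','stand_rail'):print(l,[(np.round(q['rect'],0).tolist(),round(q['conf'],2)) for q in ctrl.boxes_of('wrist',l)[:2]])
for n in('w9','w10'):
  col=cv2.imread(f'pics/{n}.png')[60:240,246:262,2].mean(1).astype(int); print([int(v) for v in col[40::3]])
E
```

```text
t: 16.53
tool_pos: [0.5866, 0.1689, 0.0895]
tool_rot: [3.134, 0.201, -0.024]
contact_force: [-13.4, -2.3, 4.0]
opening: 0.0333
G stand [-9.6987  0.8765 52.1824] force stand [-10.1597  -0.5386   9.8893]
stand_catch [([205.0, 0.0, 90.0, 198.0], 0.83)]
tester [([205.0, 111.0, 92.0, 217.0], 0.9)]
bottle_grip [([203.0, 113.0, 96.0, 214.0], 0.67), ([208.0, 0.0, 86.0, 203.0], 0.6)]
stand_rail [([159.0, 2.0, 178.0, 238.0], 0.96)]
[175, 175, 175, 175, 175, 175, 175, 175, 175, 176, 175, 175, 176, 176, 176, 176, 176, 177, 178, 156, 166, 190, 194, 194, 194, 194, 193, 193, 193, 193, 193, 193, 196, 27, 31, 32, 30, 32, 31, 32, 85, 123, 123, 123, 123, 124, 124]
[162, 162, 162, 163, 163, 163, 163, 163, 163, 163, 163, 163, 164, 164, 164, 164, 164, 164, 164, 164, 165, 164, 164, 165, 157, 177, 180, 186, 186, 186, 186, 186, 186, 188, 43, 32, 31, 32, 32, 32, 86, 125, 125, 125, 125, 125, 125]
```

```bash
python3 -m creep '[[255,1.5,0,-0.8,0],[255,3,0,-1.6,0],[255,4.5,0,-2.4,0],[255,6,0,-3.2,0],[255,6,0,-3.2,0],[255,6,0,-3.2,0]]' 60 && python3 - <<'E'
from fit import *
o=ctrl.get_obs();G=o['tool_pos']+[0,0,.02];print('G stand',Rs.T@(G-O)*1000, 'force stand',Rs.T@o['contact_force'],o['wrist_torque'])
E
```

```text
t: 17.33
tool_pos: [0.5874, 0.169, 0.0896]
tool_rot: [3.132, 0.202, -0.044]
contact_force: [-25.3, -4.5, 5.2]
opening: 0.0331
G stand [-8.9023  0.9043 51.8723] force stand [-20.2515  -1.2582  16.6032] [-0.5327  4.2276  0.0871]
```

Hard stop at 20 N, 13 mm beyond the earlier free reading. I'll do a gentle pull test to see whether the hook holds.

```bash
python3 -m creep '[[255,-2,0,1,0],[255,-4,0,2.1,0],[255,-6,0,3.2,0],[255,-8,0,4.3,0],[255,-8,0,4.3,0]]' && python3 - <<'E'
from fit import *
o=ctrl.get_obs();G=o['tool_pos']+[0,0,.02];print('G stand',Rs.T@(G-O)*1000, 'force stand',Rs.T@o['contact_force'])
E
python3 -m creep '[[255,-2,0,1,0],[255,-4,0,2.1,0],[255,-5,0,2.7,0],[255,-5,0,2.7,0],[255,-5,0,2.7,0]]' && python3 - <<'E'
from fit import *
o=ctrl.get_obs();G=o['tool_pos']+[0,0,.02];print('G stand',Rs.T@(G-O)*1000, 'force stand',Rs.T@o['contact_force'])
E
```

```text
t: 17.75
tool_pos: [0.5872, 0.1689, 0.0895]
tool_rot: [3.135, 0.201, -0.011]
contact_force: [-6.9, -0.7, 1.5]
opening: 0.0334
G stand [-9.1527  0.8753 51.8669] force stand [-5.4147  0.2311  4.617 ]
t: 18.17
tool_pos: [0.5856, 0.1686, 0.0888]
tool_rot: [-3.135, -0.201, -0.003]
contact_force: [-0.4, 0.2, 4.5]
opening: 0.0334
G stand [-10.9673   0.7421  52.0648] force stand [1.7922 0.286  4.0976]
```

```bash
python3 -m creep '[[255,-1.5,0,0.8,0],[255,-3,0,1.6,0],[255,-4,0,2.1,0],[255,-4,0,2.1,0],[255,-4,0,2.1,0]]' && python3 - <<'E'
from fit import *
o=ctrl.get_obs();G=o['tool_pos']+[0,0,.02];print('G stand',Rs.T@(G-O)*1000, 'force stand',Rs.T@o['contact_force'])
a=ctrl.get_image('wrist');cv2.imwrite('pics/w11.png',a[:,:,::-1])
for n in('w10','w11'):
  col=cv2.imread(f'pics/{n}.png')[60:240,246:262,2].mean(1).astype(int); print([int(v) for v in col[40::3]])
E
```

```text
t: 18.58
tool_pos: [0.5829, 0.1681, 0.0875]
tool_rot: [-3.135, -0.2, -0.008]
contact_force: [2.0, 0.4, 4.7]
opening: 0.0336
G stand [-13.9963   0.6019  52.1923] force stand [3.9637 0.1427 3.1935]
[162, 162, 162, 163, 163, 163, 163, 163, 163, 163, 163, 163, 164, 164, 164, 164, 164, 164, 164, 164, 165, 164, 164, 165, 157, 177, 180, 186, 186, 186, 186, 186, 186, 188, 43, 32, 31, 32, 32, 32, 86, 125, 125, 125, 125, 125, 125]
[163, 163, 163, 163, 164, 164, 164, 164, 164, 164, 164, 164, 165, 164, 165, 165, 165, 165, 165, 165, 165, 165, 159, 175, 199, 206, 186, 186, 186, 186, 186, 186, 69, 30, 32, 32, 26, 32, 32, 32, 61, 124, 124, 124, 124, 124, 124]
```

```bash
python3 -m creep '[[255,-1.5,0,0.8,0],[255,-3,0,1.6,0],[255,-4,0,2.1,0],[255,-5,0,2.7,0],[255,-5,0,2.7,0],[255,-5,0,2.7,0]]' && python3 - <<'E'
from fit import *
o=ctrl.get_obs();G=o['tool_pos']+[0,0,.02];print('G stand',Rs.T@(G-O)*1000, 'force stand',Rs.T@o['contact_force'])
a=ctrl.get_image('wrist');cv2.imwrite('pics/w12.png',a[:,:,::-1])
for n in('w11','w12'):
  col=cv2.imread(f'pics/{n}.png')[60:240,246:262,2].mean(1).astype(int); print([int(v) for v in col[100::2]])
E
```

```text
t: 19.13
tool_pos: [0.5825, 0.1681, 0.0877]
tool_rot: [-3.134, -0.2, -0.027]
contact_force: [11.0, 2.4, 4.7]
opening: 0.0336
G stand [-14.2506   0.5962  52.4987] force stand [12.1557  0.9385 -1.0922]
[165, 166, 161, 159, 175, 181, 199, 203, 191, 186, 186, 186, 186, 186, 186, 186, 186, 188, 69, 29, 32, 32, 31, 32, 26, 32, 32, 32, 32, 34, 61, 126, 124, 124, 124, 124, 124, 124, 124, 124]
[167, 167, 160, 172, 172, 179, 185, 187, 187, 187, 187, 187, 187, 187, 187, 187, 187, 188, 165, 26, 30, 31, 32, 32, 28, 32, 32, 32, 32, 35, 60, 127, 125, 125, 125, 125, 125, 125, 125, 125]
```

Locked: the 12 N pull moved it only 0.25 mm, after about 5 mm of play. Next I push back to the stop, relax, open and lift away.

```bash
python3 -m creep '[[255,3,0,-1.6,0],[255,6,0,-3.2,0],[255,9,0,-4.8,0],[255,10,0,-5.4,0],[255,10,0,-5.4,0]]' && python3 -m creep '[[200,0,0,0,0],[120,0,0,0,0],[40,0,0,0,0],[0,0,0,0,0],[0,0,0,0,0],[0,0,0,-5,0],[0,0,0,-25,0],[0,0,0,-60,0],[0,0,0,-100,0],[0,0,0,-130,0],[0,0,0,-130,0]]' && python3 - <<'E'
from fit import *
o=ctrl.get_obs();print(o['tool_pos'],o['contact_force'])
W=ctrl.get_image('wrist');S=ctrl.get_image('side');T=ctrl.get_image('top')
for n,i in(('wz',W),('sz',S),('tz',T)):cv2.imwrite(f'pics/{n}.png',i[:,:,::-1])
w=cv2.resize(W[40:320,130:370],None,fx=1.7,fy=1.7,interpolation=2);s=cv2.resize(S[165:265,190:310],(380,317),interpolation=2);t=cv2.resize(T[130:270,120:420],(380,177))
col=np.zeros((476,380,3),np.uint8);col[:317]=s;col[317:]=t[:159]
cv2.imwrite('pics/fin.png',np.hstack([w[:476],col])[:,:,::-1])
E
```

```text
t: 19.6
tool_pos: [0.5838, 0.1683, 0.0876]
tool_rot: [3.134, 0.201, -0.01]
contact_force: [-6.1, -0.8, 6.0]
opening: 0.0333
t: 20.52
tool_pos: [0.59, 0.1693, 0.2285]
tool_rot: [-3.134, -0.201, -0.024]
contact_force: [2.4, 0.5, 0.8]
opening: 0.0855
[0.59   0.1693 0.2285] [2.425  0.4597 0.8402]
```

View pics/fin.png

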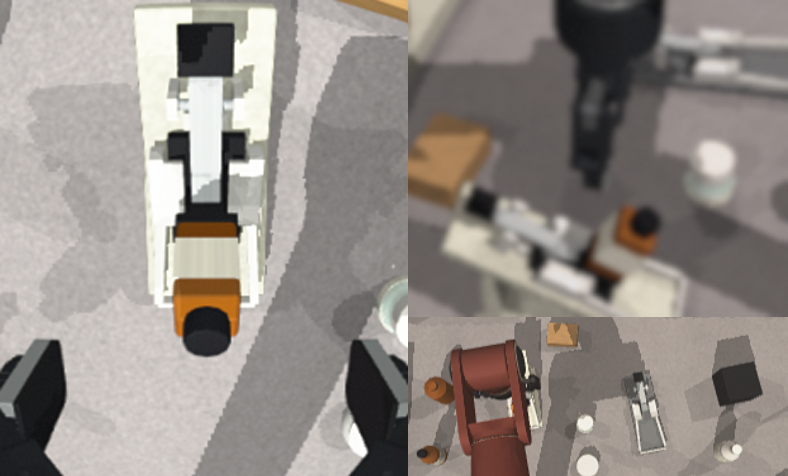

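The final view shows the tester on the stand, bottle leaning with the slope. Its black foot tips reach out beyond the lips at (168–245,135) and the hook lies over the bar, ending at about row 205. The goods stand upright. One last numeric check before handing in.

```bash
python3 - <<'E'
from fit import *
c=ctrl.calibration('wrist');n=Rs[:,2]
for u,v in((168,135),(245,133)):
    o,d=ray('wrist',130+u/1.7,40+v/1.7,c);k=((O+n*.008-o)@n)/(d@n);print('foot front in stand mm (expect s=38..43, y=+-22)',Rs.T@(o+k*d-O)*1000)
a=cv2.imread('pics/raw_top0.png').astype(int);b=cv2.imread('pics/tz.png').astype(int)
for nm,(l,t,w,h) in dict(jar=(252,208,16,16),tin=(252,236,22,22),soap=(228,132,28,24),lotion_b=(358,226,28,22),gift=(358,163,44,40),lotion_a=(125,228,28,22)).items():
    print(nm,np.abs(a[t:t+h,l:l+w]-b[t:t+h,l:l+w]).mean().round(1))
print(ctrl.get_obs()['contact_force'])
E
```

```text
foot front in stand mm (expect s=38..43, y=+-22) [33.6235 20.9592  8.    ]
foot front in stand mm (expect s=38..43, y=+-22) [ 34.8884 -20.1491   8.    ]
jar 48.7
tin 58.5
soap 14.1
lotion_b 11.4
gift 14.5
lotion_a 7.7
[-0.1005  0.1605 -0.4718]
```

```bash
python3 - <<'E'
from fit import *
c=ctrl.calibration('wrist');n=Rs[:,2]
def S(u,v,h):
    o,d=ray('wrist',130+u/1.7,40+v/1.7,c);k=((O+n*h-o)@n)/(d@n);return Rs.T@(o+k*d-O)*1000
print('pad centre (97,0,30)',S(206,50,.030),'pad far/near edge',S(206,24,.03),S(206,76,.03))
print('lip front L/R (-17)',S(157,292,.009))
ctrl.get_image('top');ctrl.get_image('side')
for nm in('cream_jar','balm_tin'):
  for cam in('top','side'): print(nm,cam,[(np.round(q['rect']).tolist(),round(q['conf'],2)) for q in ctrl.boxes_of(cam,nm)[:2]])
a=cv2.imread('pics/raw_side0.png');b=cv2.imread('pics/sz.png')
g=lambda x:cv2.Canny(x,40,120)[205:245,270:335].astype(np.float32)
print('side shift jar/tin px',cv2.phaseCorrelate(g(a),g(b)))
w0=cv2.imread('pics/raw_w4.png')
# dock lock reference: pad->foot front in w1 (dock frame), same feature
E
```

```text
pad centre (97,0,30) [91.3756  0.6717 30.    ] pad far/near edge [103.6839   0.6718  30.    ] [78.5495  0.6709 30.    ]
lip front L/R (-17) [-92.9618  35.0295   9.    ]
cream_jar top [([255.0, 212.0, 10.0, 12.0], 0.71), ([255.0, 237.0, 16.0, 21.0], 0.26)]
cream_jar side [([275.0, 210.0, 16.0, 20.0], 0.81)]
balm_tin top [([254.0, 238.0, 17.0, 19.0], 0.7)]
balm_tin side [([310.0, 218.0, 19.0, 19.0], 0.59)]
side shift jar/tin px ((0.8773115159369524, -0.09145454801748443), 0.5702743622991774)
```

The pad in the same picture reads 5.6 mm short, as the foot does. Corrected, the foot front is at s ≈ 40 mm, so the tester is home. The jar and tin have not moved beyond a pixel or two; the brightness difference there is the arm's shadow.

```bash
python3 -c "
from station import ctrl
print(ctrl.finish_job(),ctrl.get_obs()['t'])"
```

```text
the job is handed in; nothing more can be done
the job is handed in; nothing more can be done
```

The tester is on the display stand, locked behind its catch, and the job was handed in at about 21 s of the 59 s allowed.

**What I did:**
- I pressed the dock's catch to its stop (21 N), and the tester popped back about 25 mm.
- I gripped the bottle, drew it to the dock's mouth, lifted it out and carried it to the stand.
- On the stand, the tester's nose first came to rest on top of the lips. I backed it down about 8 mm, pressed it flat and pushed it up under the lips to the stop at about 20 N.

**Last checks:**
- **Lock:** a 12 N pull back gave about 5 mm of free play, then held firm, moving only 0.25 mm. I then eased it forward and let go; that push fell short of the stop, so it rests somewhere within that play. The final picture shows the hook over the bar.
- **Position:** the foot's front edge first measured 34 mm up the track, against an expected 38 to 43 mm. The catch pad in the same picture read 5.6 mm short too, so corrected it is about 40 mm, which is home.
- **Other goods:** pixel differences at the jar and tin were large (49 and 59). New detections put both within 1 to 2 pixels of where they started, so I took the difference for the arm's shadow. The soap box, gift box and both lotion bottles changed little. The pump bottle had no number check; it only looks upright in the final picture.
- **Robot:** open, about 14 cm above where it let go of the tester, and reading no contact force.

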